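# Take the bur block from under its spring finger

## Robot

A 6-joint arm with a two-finger parallel gripper is mounted at the origin on the work surface. World frame = base frame: x ahead of the robot, y to its left, z up, the work surface at z = 0. Lengths are in m, angles in rad, forces in N, time in s.
With the tool pointing down it reaches from about 0.25 to 0.775 m from the base axis. Payload 4 kg.
Tool frame: the origin (TCP) lies on the centre line of the jaws, within the pads' length; the fingertips stand 8 mm ahead of it and the grasp point (between the pads) lies 11 mm behind it; z points along the fingers, y is the direction in which the jaws open and shut (so a half turn about z gives the same grasp; the last joint's range is limited). The gripper opens to 94 mm and grips with 3 to 60 N. Pads are 16 mm wide; open, the fingers measure 119 mm over their backs; the gripper's body (75 mm by 177 mm) begins 78 mm behind the grasp point.
Start: joints at [-1.394, 0.087, 1.371, -0, 1.684, -0.103], TCP at [0.152, -0.529, 0.214] pointing down, gripper open.
Joint ranges: [-3.1, 3.1], [-0.76, 2.03], [0.27, 2.55], [-1.08, 4.22], [0.17, 2.65], [-2.57, 2.57]. Speed limits (rad/s): [2.79, 2.79, 3.14, 3.14, 3.14, 3.14].

## Interface

Orientations are given as [roll, pitch, yaw] about the fixed x, y, z axes, in that order (R = Rz(yaw) Ry(pitch) Rx(roll)).
In Python, from bench import * gives the robot as it stands.
- The arm moves only by the tool step_arm, never from a script. Its argument "steps" is a list of rows, each an object of numbers: "jaw": the opening, from 0 (shut) to 1 (fully open); "tx", "ty", "tz": the shift along the tool's x, y, z in m; "ax", "ay", "az": the turn, a rotation vector about the tool's x, y, z in rad. In form: [{"jaw": .., "tx": .., "ty": .., "tz": .., "ax": .., "ay": .., "az": ..}, ...]. A call has 1 to 8 rows; each row is the pose to reach, as a shift and turn from the pose measured when the call began, along the tool's axes at that moment; what a row does not reach only later rows make up. A row lasts 1/10 s, in which the tool goes at most 50 mm and 8.59 degrees, less where a joint would pass 70% of its speed; a pose out of reach is approached as far as the arm can. A call with a gripper value outside its range is refused whole. The fingers move at their own pace and stop on an object; the grip force is fixed at half the most. Time passes only in rows, so rows that repeat a pose let the fingers close. It gives the time, the measured TCP pose, the force and the opening at its end, in the units of the state.
- get_obs(): the state, without advancing time (a new reading comes with each control period).
- snapshot(name): name is "scene" or "top" or "wrist"; returns (picture, depth): 480x640x3 uint8, red, green, blue; 480x640 float32, m along the optical axis (not along the pixel's ray), 0 where there is no reading.
- camera_model(name): a dict with "intrinsics" (3x3 intrinsics, pixels), "k1" (the pictures are not rectified: a ray, as slopes to the right and down, at radius r is drawn at 1 + k1 r^2 times it, then the intrinsics apply), "origin" and "orientation" of the camera in the world. Camera axes: x right, y down, z forward; pixel columns grow to the right and rows downward; lengths in m; the calibration is good to about 2 mm. A picture is of the moment at which its call begins: read the wrist's pose just before it. camera_model takes no time and is no camera call; for the wrist camera it gives the pose at the moment of the call.
- close_job(): hands the job in, once; it reports no verdict.
Trained networks look in the newest picture that a camera, given by its name, has taken for a name from the list of things; names that differ only in an ending like _2 or _b are one class to them, and where a whole thing is asked for, a point or a joint stands for the part that bears it (a point fixed in the world has none). Each returns a list of dicts, best first, with "confidence" (0 to 1); they miss things now and then, are a little off and sometimes report something else, mostly with a low value. They report only what shows in the picture. A call takes as long as a camera call.
- silhouettes(camera, query): "pixels" (480x640 bool, what is visible of it) and "rect" ([left, top, right, bottom] in pixels, round what is visible of it).
The state is a dict: "time": time; "joint_positions": joint angles; "qvel": joint speeds; "joint_torque": joint torques, N m; "tool_pos": TCP position; "ee_rot": TCP orientation; "wrist_force": force on the tool from outside, world axes, zero at the start; "wrist_torque": the same for the moment, N m; "width": finger opening in m.
Only numpy, scipy, OpenCV 4.12 (cv2) and the standard library are available. Lean on these libraries where they do the work, as an engineer would, in place of code of your own. Each camera call takes 0.05 s, during which the arm holds its last target. There are 200 camera calls.

## Task

One of the two holders on the bench has the bur block, the aluminium block with small dental burs standing in it, clamped under a spring hold-down finger. Flip that finger up until it snaps open and stays up, then lift the bur block out and set it down gently, flat on the floor of the perforated steel tray. Leave the other block, the one with plain ridges, where it is.

Things in the scene. Friction and masses are not known exactly. Their poses are not given: they have to be found in the camera images.
- bur_block: Aluminium block 90 x 40 x 24 mm (x, y, z), 200 g, two rows of thin upright burs on top, up to 20 mm tall, |y| < 13 mm. Origin: centre of underside, 16 mm above the bench at first; z up, x along its length; the finger covers the last 15 mm at +x. Low stops 6 mm high round ends and corners (|x| > 36 mm): it comes out upwards only; grip it across the 40 mm near the middle.
- finger_a_tab (a point): Point in the black tab, an upright fin 14 x 12 (y) mm, top 15 mm above it, on the bur block's finger (block top 23 mm below). x runs to the hinge, as the block's x; y is the hinge axis, 50 mm on in x and 20 mm below. Flips up and over to +x by 1.92 rad; over-centre spring: 3 N down, past 0.95 rad it snaps open and stays up. Pinched across y, it swivels in the grip.
- rest_block: Bystander: block of the same size, no burs, four plain ridges 6 mm high across its top, under the finger of the second, identical holder. Leave it. Each holder: fixed steel base plate 176 x 80 x 6 mm, on it a seat 26 mm wide and 10 mm high under the block, so the block's sides overhang; hinge 85 mm from the block's middle. An open finger reaches 100 mm above the bench, beyond the block's end.
- tray: Shallow open steel tray, fixed to the bench, 220 x 170 mm (x, y), 18 mm high, walls and floor 4 mm thick, perforated floor. Origin at the centre of its underside, z up.

How it is judged:
By the outcome, as a careful person would: the job done as asked, in the order asked, and still so for the second after the job is handed in, with the robot touching nothing.
It also fails if it takes over 51 s, if anything falls off the work surface, if the arm or the gripper's body presses on something with over 40 N, if the wrist force passes 120 N, or if a joint passes its speed limit or range.

## Working session

There is one attempt and no reset: what is moved stays moved. The work goes in short steps, Python scripts to look and compute and a tool call to move; the robot and the scene stay as the last step left them, time stands still between calls to the robot, and variables do not carry over. Pictures are saved under pics/ and viewed, about 8 in all and at most 12, crops included, and the job is handed in when it is done.

Besides the shell and the picture viewer there is one more tool, called after ">>>" as name(argument=value, ...), one argument or row to a line, values as JSON. step_arm: Moves the arm, as the interface text tells. Its arguments: {"type":"object","properties":{"steps":{"type":"array"}},"required":["steps"]}

```bash
mkdir -p pics
cat > h.py <<'E'
from bench import *
import numpy as np, cv2
from scipy.spatial.transform import Rotation as Rn
def cm(n):
    m=camera_model(n); o=np.array(m["orientation"])
    R=o if o.shape==(3,3) else Rn.from_euler('xyz',o).as_matrix()
    return np.array(m["intrinsics"]),m["k1"],np.array(m["origin"]),R
def cloud(n,depth,mod=None):
    K,k1,o,R=mod or cm(n)
    v,u=np.mgrid[:480,:640].astype(float)
    p=np.stack([u.ravel(),v.ravel()],1)[:,None]
    s=cv2.undistortPoints(p,K,np.array([k1,0,0,0.]))[:,0]
    d=depth.ravel()
    P=np.c_[s*d[:,None],d]@R.T+o
    P[d==0]=np.nan
    return P.reshape(480,640,3)
def save(n,im): cv2.imwrite('pics/'+n+'.png',im[:,:,::-1])
E
python3 - <<'E'
from h import *
print(get_obs())
for n in("top","scene"):
    print(n,camera_model(n))
    im,d=snapshot(n); save(n+'0',im); P=cloud(n,d); np.save(n+'0',P)
    for q in("bur_block","rest_block","tray","finger_a_tab"):
        for s in silhouettes(n,q)[:3]:
            p=P[s["pixels"]]; 
            print(n,q,round(s["confidence"],2),np.round(s["rect"]),s["pixels"].sum(),np.nanmedian(p,0).round(3),np.nanpercentile(p,[2,98],axis=0).round(3).tolist())
E
```

```text
{'time': 0.0, 'joint_positions': array([-1.39411614e+00,  8.79678645e-02,  1.37220289e+00, -2.24077038e-05,
        1.68357529e+00, -1.03123127e-01]), 'qvel': array([-0.00014169,  0.00130755,  0.00011242, -0.00119708, -0.00086783,
       -0.00189119]), 'joint_torque': array([-1.41144570e-03, -3.40181816e+01, -3.02431118e+01,  7.15924194e-02,
        3.28451407e-02, -1.74103711e-04]), 'tool_pos': array([ 0.151778  , -0.52811545,  0.21232317]), 'ee_rot': array([-3.13944840e+00, -1.99519116e-04,  2.79800598e-01]), 'wrist_force': array([-0.09736805,  0.38808941,  0.77755724]), 'wrist_torque': array([ 0.00338944, -0.00035904,  0.01267737]), 'width': 0.09401510946249504}
top {'intrinsics': array([[590.73268656,   0.        , 317.12710452],
       [  0.        , 590.73268656, 226.61679455],
       [  0.        ,   0.        ,   1.        ]]), 'k1': 0.0176051232688951, 'origin': array([ 0.35967857, -0.00462604,  1.00429226]), 'orientation': array([-2.98778489, -0.009953  , -1.5908271 ])}
top bur_block 0.79 [463. 206. 497. 259.] 1329 [ 0.49  -0.284  0.04 ] [[0.452, -0.309, 0.021], [0.534, -0.
[... 448 characters left out ...]
  , 470.24773706, 230.4571039 ],
       [  0.        ,   0.        ,   1.        ]]), 'k1': -0.05714507116285151, 'origin': array([0.93823733, 0.2832921 , 0.66804816]), 'orientation': array([-2.43014527,  0.01048643,  2.13951503])}
scene bur_block 0.74 [167. 162. 210. 201.] 849 [ 0.495 -0.277  0.039] [[0.452, -0.34, 0.001], [0.541, -0.263, 0.054]]
scene rest_block 0.78 [433. 267. 489. 319.] 1212 [0.46  0.267 0.04 ] [[0.419, 0.238, 0.019], [0.505, 0.289, 0.047]]
scene tray 0.72 [228. 191. 368. 316.] 10119 [ 0.51  -0.018  0.004] [[0.391, -0.106, 0.0], [0.613, 0.069, 0.018]]
scene finger_a_tab 0.72 [157. 172. 182. 211.] 252 [ 0.538 -0.279  0.049] [[0.526, -0.288, 0.042], [0.584, -0.275, 0.078]]
```

Run:
```python
from h import *
t=cv2.imread('pics/top0.png');s=cv2.imread('pics/scene0.png')
a=cv2.resize(t[140:290,430:530],(400,600),interpolation=2);b=cv2.resize(s[130:280,120:220],(400,600),interpolation=2)
cv2.imwrite('pics/c1.png',np.hstack([a,b]))
P=np.load('top0.npy')
# block top and base plate rectangles
for lab,lo,hi,(x0,x1,y0,y1) in(("blocktop",.036,.045,(.43,.54,-.33,-.24)),("plate",.003,.010,(.4,.65,-.36,-.2)),("tabtop",.068,.09,(.4,.7,-.35,-.2)),("traywall",.014,.022,(.37,.63,-.13,.09))):
    m=(P[...,2]>lo)&(P[...,2]<hi)&(P[...,0]>x0)&(P[...,0]<x1)&(P[...,1]>y0)&(P[...,1]<y1)
    q=P[m]; print(lab,len(q),cv2.minAreaRect(q[:,:2].astype('f')),q.mean(0).round(4),np.median(q[:,2]).round(4))
```

```text
blocktop 1103 ((0.4955032467842102, -0.28856468200683594), (0.08963630348443985, 0.04136437922716141), 7.493417739868164) [ 0.4917 -0.2876  0.0401] 0.0401
plate 3034 ((0.5247840881347656, -0.2802520990371704), (0.2498367577791214, 0.1595521867275238), 0.1165992021560669) [ 0.5186 -0.2794  0.0058] 0.0057
tabtop 82 ((0.5296279788017273, -0.2837957441806793), (0.014263552613556385, 0.012208865955471992), 1.0345145463943481) [ 0.5295 -0.2828  0.0764] 0.0768
traywall 1148 ((0.49934399127960205, -0.020047567784786224), (0.22074687480926514, 0.17045611143112183), 5.14503812789917) [ 0.4993 -0.0216  0.018 ] 0.0181
```

View pics/c1.png

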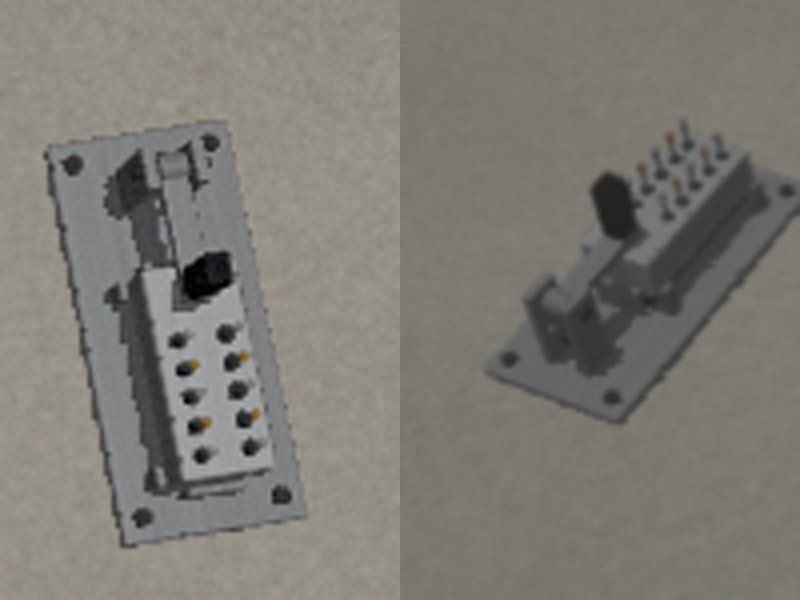

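The crops show the bur block (crop 210,390) at yaw ≈ +0.13. The black tab (210,275) is at its +x end, with the hinge beyond. The measured heights match the specification (block top 0.040, tab top 0.077). Next I move above it for a close look.

>>> step_arm(
  steps=[
    {"jaw": 0.5, "tx": 0.411, "ty": -0.135, "az": 0.15},
    {"jaw": 0.5, "tx": 0.411, "ty": -0.135, "az": 0.15},
    {"jaw": 0.5, "tx": 0.411, "ty": -0.135, "az": 0.15},
    {"jaw": 0.5, "tx": 0.411, "ty": -0.135, "az": 0.15},
    {"jaw": 0.5, "tx": 0.411, "ty": -0.135, "az": 0.15},
    {"jaw": 0.5, "tx": 0.411, "ty": -0.135, "az": 0.15},
    {"jaw": 0.5, "tx": 0.411, "ty": -0.135, "az": 0.15},
    {"jaw": 0.5, "tx": 0.411, "ty": -0.135, "az": 0.15},
  ],
)

```text
invalid input
```

```bash
cat > look.py <<'E'
from h import *
import sys
o=get_obs(); print(o["time"],o["tool_pos"].round(4),o["ee_rot"].round(4),o["width"],o["wrist_force"].round(1))
mod=cm("wrist"); im,d=snapshot("wrist"); save(sys.argv[1],im); P=cloud("wrist",d,mod); np.save(sys.argv[1],P)
for lab,lo,hi in(("blocktop",.036,.044),("plate",.003,.010),("tabtop",.068,.09),("strap",.0445,.052)):
    m=(P[...,2]>lo)&(P[...,2]<hi)&(abs(P[...,0]-.535)<.16)&(abs(P[...,1]+.28)<.08)
    if lab=="strap": m&=P[...,0]>.525
    q=P[m]
    if len(q): print(lab,len(q),cv2.minAreaRect(q[:,:2].astype('f')),q.mean(0).round(4),np.median(q[:,2]).round(4))
E
python3 look.py w1
```

```text
0.5 [ 0.1519 -0.5286  0.2135] [-3.1416  0.      0.2798] 0.09372164717399077 [-0.1  0.4  0.3]
```

View pics/w1.png

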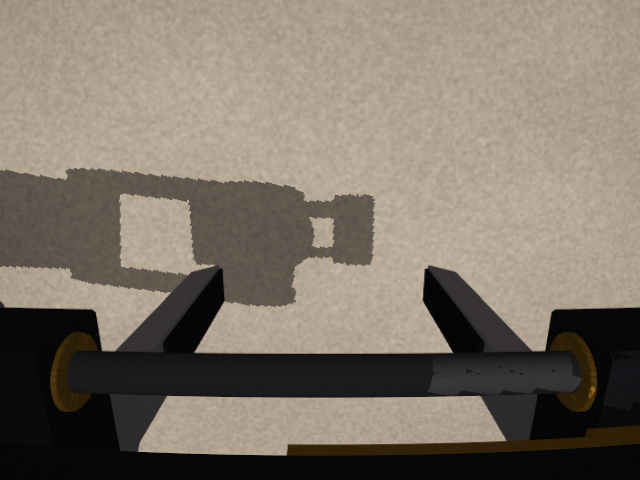

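The wrist view shows bare bench, so the move was refused, probably because every key is needed in each row.

>>> step_arm(
  steps=[
    {"jaw": 0.5, "tx": 0.411, "ty": -0.135, "tz": 0, "ax": 0, "ay": 0, "az": 0.15},
    {"jaw": 0.5, "tx": 0.411, "ty": -0.135, "tz": 0, "ax": 0, "ay": 0, "az": 0.15},
    {"jaw": 0.5, "tx": 0.411, "ty": -0.135, "tz": 0, "ax": 0, "ay": 0, "az": 0.15},
    {"jaw": 0.5, "tx": 0.411, "ty": -0.135, "tz": 0, "ax": 0, "ay": 0, "az": 0.15},
    {"jaw": 0.5, "tx": 0.411, "ty": -0.135, "tz": 0, "ax": 0, "ay": 0, "az": 0.15},
    {"jaw": 0.5, "tx": 0.411, "ty": -0.135, "tz": 0, "ax": 0, "ay": 0, "az": 0.15},
    {"jaw": 0.5, "tx": 0.411, "ty": -0.135, "tz": 0, "ax": 0, "ay": 0, "az": 0.15},
    {"jaw": 0.5, "tx": 0.411, "ty": -0.135, "tz": 0, "ax": 0, "ay": 0, "az": 0.15},
  ],
)

```text
time: 1.35
tool_pos: [0.4814, -0.3042, 0.2138]
ee_rot: [3.141, -0.0, 0.13]
wrist_force: [-0.4, 0.1, -0.9]
width: 0.0467
```

```bash
python3 look.py w2; python3 -c "
from h import *
print(cm('wrist')[2:])"
```

```text
1.35 [ 0.4814 -0.3042  0.2138] [ 3.1408e+00 -4.0000e-04  1.2990e-01] 0.04673140772712843 [-0.4  0.1 -0.9]
blocktop 4256 ((0.5206984877586365, -0.286064088344574), (0.14090950787067413, 0.040010400116443634), 8.195121765136719) [ 0.4957 -0.2899  0.0405] 0.0406
plate 9985 ((0.5194238424301147, -0.2753867506980896), (0.28242793679237366, 0.14546260237693787), 3.9130561351776123) [ 0.5297 -0.2859  0.0065] 0.0065
tabtop 311 ((0.5305584669113159, -0.2848157286643982), (0.014023742638528347, 0.011991597712039948), 7.8401031494140625) [ 0.5309 -0.2849  0.0778] 0.0781
strap 1266 ((0.5624938011169434, -0.2804719805717468), (0.052583079785108566, 0.03198622539639473), 9.553827285766602) [ 0.5668 -0.2797  0.0476] 0.0469
(array([ 0.55333259, -0.2908712 ,  0.38533477]), array([[ 0.13878145, -0.96322356, -0.23008712],
       [-0.99031751, -0.13575927, -0.02899412],
       [-0.00330864,  0.23188315, -0.97273802]]))
```

View pics/w2.png

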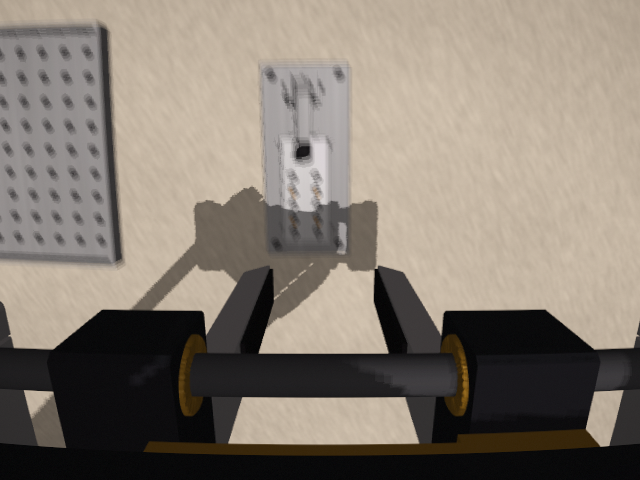

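The view shows the tab at (303,152), the block below it, the narrow strap above it, and the tray to the left. I refine the measurements in the holder's frame.

Run:
```python
from h import *
for src in("w2","top0"):
    P=np.load(src+'.npy').reshape(-1,3); P=P[np.isfinite(P[:,0])]
    c=np.array([.496,-.289])
    for y in [.14]:
        R=np.array([[np.cos(y),np.sin(y)],[-np.sin(y),np.cos(y)]])
        L=np.c_[(P[:,:2]-c)@R.T,P[:,2]]
    q=L[(abs(L[:,0])<.13)&(abs(L[:,1])<.06)]
    pl=q[(q[:,2]>.0035)&(q[:,2]<.009)]; bt=q[(abs(q[:,2]-.040)<.003)&(abs(q[:,0])<.05)]
    print(src,"plate",cv2.minAreaRect(pl[:,:2].astype('f')),"\n block",cv2.minAreaRect(bt[:,:2].astype('f')))
    h=q[q[:,2]>.0445]
    for a,b in zip(np.arange(-.05,.11,.005),np.arange(-.045,.115,.005)):
        s=h[(h[:,0]>=a)&(h[:,0]<b)]
        if len(s)>3: print("  x%.3f n%d y[%.4f %.4f] z[%.4f %.4f %.4f]"%(a,len(s),*np.percentile(s[:,1],[1,99]),*np.percentile(s[:,2],[2,50,98])))
```

```text
w2 plate ((-0.0026308968663215637, -0.0007630512118339539), (0.22530503571033478, 0.08071350306272507), 0.22950467467308044) 
 block ((-0.00029942020773887634, -0.0006255954504013062), (0.09056302905082703, 0.040010545402765274), 0.1469597965478897)
  x-0.040 n21 y[-0.0126 0.0107] z[0.0482 0.0566 0.0591]
  x-0.035 n27 y[-0.0117 0.0106] z[0.0460 0.0555 0.0581]
  x-0.030 n261 y[-0.0390 0.0117] z[0.2100 0.2875 0.2981]
  x-0.025 n1183 y[-0.0389 0.0594] z[0.0561 0.2865 0.3060]
  x-0.020 n1663 y[-0.0390 0.0597] z[0.2106 0.2974 0.3111]
  x-0.015 n2367 y[-0.0391 0.0596] z[0.2088 0.3033 0.3143]
  x-0.010 n7316 y[-0.0489 0.0592] z[0.2128 0.2654 0.3178]
  x-0.005 n1908 y[-0.0467 0.0588] z[0.3094 0.3263 0.3285]
  x-0.000 n15336 y[-0.0593 0.0319] z[0.3201 0.3291 0.3409]
  x0.005 n31127 y[-0.0584 0.0470] z[0.3191 0.3284 0.3423]
  x0.010 n12978 y[-0.0590 0.0580] z[0.3085 0.3264 0.3285]
  x0.015 n12044 y[-0.0595 0.0319] z[0.3093 0.3207 0.3279]
  x0.025 n34 y[-0.0064 0.0046] z[0.0758 0.0780 0.0793]
  x0.030 n117 y[-0.0067 0.0053] z[0.0736 0.0781 0.0797]
  x0.035 n118 y[-0.0066 0.0052] z[0.0699 0.0782
[... 1321 characters left out ...]
[-0.0045 0.0105] z[0.0450 0.0737 0.0815]
  x0.035 n46 y[-0.0059 0.0070] z[0.0452 0.0757 0.0805]
  x0.040 n16 y[-0.0027 0.0058] z[0.0448 0.0489 0.0798]
  x0.045 n18 y[-0.0051 0.0054] z[0.0451 0.0466 0.0488]
  x0.050 n18 y[-0.0054 0.0062] z[0.0449 0.0460 0.0481]
  x0.055 n19 y[-0.0059 0.0060] z[0.0448 0.0462 0.0492]
  x0.060 n17 y[-0.0043 0.0053] z[0.0449 0.0467 0.0488]
  x0.065 n15 y[-0.0059 0.0038] z[0.0446 0.0455 0.0478]
  x0.070 n21 y[-0.0046 0.0064] z[0.0446 0.0464 0.0487]
  x0.075 n41 y[-0.0126 0.0126] z[0.0450 0.0482 0.0543]
  x0.080 n56 y[-0.0161 0.0155] z[0.0449 0.0487 0.0542]
  x0.085 n48 y[-0.0150 0.0152] z[0.0455 0.0496 0.0545]
  x0.090 n18 y[-0.0135 0.0126] z[0.0472 0.0507 0.0527]
```

>>> step_arm(
  steps=[
    {"jaw": 0.4, "tx": 0.0514, "ty": -0.0129, "tz": 0.09, "ax": 0, "ay": 0, "az": -0.01},
    {"jaw": 0.4, "tx": 0.0514, "ty": -0.0129, "tz": 0.09, "ax": 0, "ay": 0, "az": -0.01},
    {"jaw": 0.4, "tx": 0.0514, "ty": -0.0129, "tz": 0.09, "ax": 0, "ay": 0, "az": -0.01},
    {"jaw": 0.4, "tx": 0.0514, "ty": -0.0129, "tz": 0.12, "ax": 0, "ay": 0, "az": -0.01},
    {"jaw": 0.4, "tx": 0.0514, "ty": -0.0129, "tz": 0.145, "ax": 0, "ay": 0, "az": -0.01},
    {"jaw": 0.4, "tx": 0.0514, "ty": -0.0129, "tz": 0.157, "ax": 0, "ay": 0, "az": -0.01},
    {"jaw": 0.4, "tx": 0.0514, "ty": -0.0129, "tz": 0.157, "ax": 0, "ay": 0, "az": -0.01},
  ],
)

```text
time: 2.1
tool_pos: [0.5358, -0.2783, 0.0553]
ee_rot: [-3.136, -0.003, 0.147]
wrist_force: [-0.5, -0.0, -0.2]
width: 0.0376
```

>>> step_arm(
  steps=[
    {"jaw": 0.4, "tx": -0.006, "ty": 0.0056, "tz": 0, "ax": 0, "ay": 0, "az": 0.005},
    {"jaw": 0.4, "tx": -0.006, "ty": 0.0056, "tz": 0, "ax": 0, "ay": 0, "az": 0.005},
    {"jaw": 0.4, "tx": -0.006, "ty": 0.0056, "tz": 0, "ax": 0, "ay": 0, "az": 0.005},
  ],
)

```text
time: 2.4
tool_pos: [0.5312, -0.2858, 0.0571]
ee_rot: [-3.138, -0.006, 0.141]
wrist_force: [0.5, 0.1, 0.5]
width: 0.0375
```

Run:
```python
from h import *
o=get_obs(); print(o["time"],o["tool_pos"].round(4),o["ee_rot"].round(4),o["width"],o["wrist_force"].round(1),o["qvel"].round(3))
im,d=snapshot("wrist"); save("w3",im)
```

```text
2.4 [ 0.5312 -0.2858  0.0571] [-3.138  -0.0057  0.1412] 0.0375244773703348 [0.5 0.1 0.5] [ 0.01   0.005  0.005 -0.    -0.002  0.002]
```

View pics/w3.png

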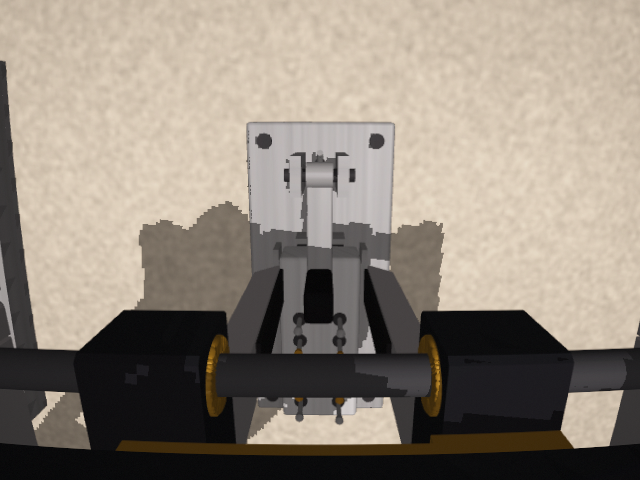

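The tab (318,295) sits centred between the fingers (270 and 370), and the burs are clear. Closing.

>>> step_arm(
  steps=[
    {"jaw": 0.05, "tx": 0, "ty": 0, "tz": 0, "ax": 0, "ay": 0, "az": 0},
    {"jaw": 0.05, "tx": 0, "ty": 0, "tz": 0, "ax": 0, "ay": 0, "az": 0},
    {"jaw": 0.05, "tx": 0, "ty": 0, "tz": 0, "ax": 0, "ay": 0, "az": 0},
    {"jaw": 0.05, "tx": 0, "ty": 0, "tz": 0, "ax": 0, "ay": 0, "az": 0},
  ],
)

```text
time: 2.85
tool_pos: [0.5311, -0.2839, 0.0569]
ee_rot: [-3.134, -0.005, 0.142]
wrist_force: [-1.3, 5.4, 3.8]
width: 0.012
```

Run:
```python
from h import *
o=get_obs(); print(o["time"],o["tool_pos"].round(4),o["ee_rot"].round(4),o["width"],o["wrist_force"].round(1))
p=o["tool_pos"]; y=.14; c=np.array([.4961,-.2896]); u=np.array([np.cos(y),np.sin(y)])
H=np.array([*(c+.085*u),.043]); U=np.array([*u,0])
R=Rn.from_euler('xyz',o["ee_rot"]).as_matrix()
g=p-.011*R[:,2]; dx=(g-H)@U; dz=g[2]-H[2]; print(dx,dz)
for th in np.arange(.15,1.95,.15):
    x=dx*np.cos(th)+dz*np.sin(th); z=-dx*np.sin(th)+dz*np.cos(th)
    d=(x-dx)*U+np.array([0,0,z-dz]); print(round(th,2),(R.T@d).round(4))
```

```text
2.85 [ 0.5311 -0.2839  0.0569] [-3.1344 -0.0052  0.1419] 0.012032353615062573 [-1.3  5.4  3.8]
-0.04963685502528006 0.024949084851712627
0.15 [ 0.0043 -0.     -0.0071]
0.3 [ 0.0097 -0.0001 -0.0135]
0.45 [ 0.0159 -0.0001 -0.019 ]
0.6 [ 0.0229 -0.0001 -0.0236]
0.75 [ 0.0305 -0.0001 -0.027 ]
0.9 [ 0.0385 -0.0001 -0.0292]
1.05 [ 0.0467 -0.0001 -0.0303]
1.2 [ 0.0551 -0.0001 -0.0301]
1.35 [ 0.0633 -0.0001 -0.0286]
1.5 [ 0.0711 -0.0001 -0.026 ]
1.65 [ 0.0786 -0.     -0.0221]
1.8 [ 0.0853  0.     -0.0173]
```

>>> step_arm(
  steps=[
    {"jaw": 0.05, "tx": 0.0043, "ty": 0, "tz": -0.0071, "ax": 0, "ay": 0, "az": 0},
    {"jaw": 0.05, "tx": 0.0097, "ty": 0, "tz": -0.0135, "ax": 0, "ay": 0, "az": 0},
    {"jaw": 0.05, "tx": 0.0159, "ty": 0, "tz": -0.019, "ax": 0, "ay": 0, "az": 0},
    {"jaw": 0.05, "tx": 0.0229, "ty": 0, "tz": -0.0236, "ax": 0, "ay": 0, "az": 0},
    {"jaw": 0.05, "tx": 0.0305, "ty": 0, "tz": -0.027, "ax": 0, "ay": 0, "az": 0},
    {"jaw": 0.05, "tx": 0.0385, "ty": 0, "tz": -0.0292, "ax": 0, "ay": 0, "az": 0},
    {"jaw": 0.05, "tx": 0.0467, "ty": 0, "tz": -0.0303, "ax": 0, "ay": 0, "az": 0},
    {"jaw": 0.05, "tx": 0.0551, "ty": 0, "tz": -0.0301, "ax": 0, "ay": 0, "az": 0},
  ],
)

```text
time: 3.65
tool_pos: [0.5867, -0.276, 0.0894]
ee_rot: [-3.134, -0.007, 0.142]
wrist_force: [-3.6, 0.8, 0.3]
width: 0.0117
```

>>> step_arm(
  steps=[
    {"jaw": 0.05, "tx": 0.008, "ty": 0, "tz": 0.0015, "ax": 0, "ay": 0, "az": 0},
    {"jaw": 0.05, "tx": 0.016, "ty": 0, "tz": 0.0041, "ax": 0, "ay": 0, "az": 0},
    {"jaw": 0.05, "tx": 0.0235, "ty": 0, "tz": 0.008, "ax": 0, "ay": 0, "az": 0},
    {"jaw": 0.05, "tx": 0.0235, "ty": 0, "tz": 0.008, "ax": 0, "ay": 0, "az": 0},
  ],
)

```text
time: 4.05
tool_pos: [0.6137, -0.2723, 0.0832]
ee_rot: [-3.136, -0.014, 0.143]
wrist_force: [2.4, 2.3, 4.5]
width: 0.0112
```

>>> step_arm(
  steps=[
    {"jaw": 0.5, "tx": 0, "ty": 0, "tz": 0, "ax": 0, "ay": 0, "az": 0},
    {"jaw": 0.5, "tx": 0, "ty": 0, "tz": 0, "ax": 0, "ay": 0, "az": 0},
    {"jaw": 0.6, "tx": 0, "ty": 0, "tz": 0, "ax": 0, "ay": 0, "az": 0},
    {"jaw": 0.7, "tx": 0, "ty": 0, "tz": -0.05, "ax": 0, "ay": 0, "az": 0},
    {"jaw": 0.75, "tx": -0.04, "ty": 0, "tz": -0.08, "ax": 0, "ay": 0, "az": 0},
    {"jaw": 0.75, "tx": -0.08, "ty": 0, "tz": -0.1, "ax": 0, "ay": 0, "az": 0},
    {"jaw": 0.75, "tx": -0.12, "ty": 0, "tz": -0.1, "ax": 0, "ay": 0, "az": 0},
    {"jaw": 0.75, "tx": -0.12, "ty": 0, "tz": -0.1, "ax": 0, "ay": 0, "az": 0},
  ],
)

```text
time: 4.85
tool_pos: [0.4896, -0.2908, 0.1822]
ee_rot: [-3.137, -0.012, 0.139]
wrist_force: [-0.7, 0.1, -0.5]
width: 0.0699
```

>>> step_arm(
  steps=[
    {"jaw": 0.75, "tx": 0, "ty": 0, "tz": 0, "ax": 0, "ay": 0, "az": 0},
    {"jaw": 0.75, "tx": 0, "ty": 0, "tz": 0, "ax": 0, "ay": 0, "az": 0},
  ],
)

```text
time: 5.05
tool_pos: [0.4898, -0.2908, 0.1819]
ee_rot: [-3.137, -0.012, 0.139]
wrist_force: [-0.5, 1.0, 0.2]
width: 0.0705
```

```bash
python3 look.py w4
python3 - <<'E'
from h import *
y=.14;c=np.array([.4961,-.2896]);R=np.array([[np.cos(y),np.sin(y)],[-np.sin(y),np.cos(y)]])
def rep(P,n):
    P=P.reshape(-1,3); P=P[np.isfinite(P[:,0])]; L=np.c_[(P[:,:2]-c)@R.T,P[:,2]]
    bt=L[(abs(L[:,2]-.040)<.003)&(abs(L[:,0])<.06)&(abs(L[:,1])<.03)]
    print(n,"block local",len(bt),cv2.minAreaRect(bt[:,:2].astype('f')) if len(bt) else '')
    f=L[(L[:,2]>.056)&(L[:,2]<.12)&(abs(L[:,1])<.02)&(L[:,0]>.03)&(L[:,0]<.2)]
    print("finger hi",len(f),np.percentile(f,[2,98],axis=0).round(3).tolist() if len(f) else '')
rep(np.load('w4.npy'),'w4')
im,d=snapshot("scene"); save("s4",im); rep(cloud("scene",d),'scene')
w=cv2.imread('pics/w4.png'); s=cv2.imread('pics/s4.png')
cv2.imwrite('pics/c4.png',np.hstack([cv2.resize(w,(400,300)),cv2.resize(s[130:280,100:300],(400,300))]))
E
```

```text
5.05 [ 0.4898 -0.2908  0.1819] [-3.1368 -0.0125  0.1392] 0.07047359938545456 [-0.5  1.   0.2]
blocktop 5401 ((0.5201923847198486, -0.28627708554267883), (0.13767826557159424, 0.04005805030465126), 8.070069313049316) [ 0.4993 -0.2892  0.0405] 0.0405
plate 11751 ((0.5330356359481812, -0.283488005399704), (0.2755449116230011, 0.147184357047081), 0.8345770835876465) [ 0.53   -0.2849  0.0065] 0.0065
tabtop 712 ((0.6084156036376953, -0.273913711309433), (0.04589613899588585, 0.012028912082314491), 7.657592296600342) [ 0.6092 -0.2738  0.0838] 0.0864
strap 538 ((0.5799874067306519, -0.2776527404785156), (0.018205026164650917, 0.03148019686341286), 7.990099906921387) [ 0.5792 -0.2776  0.0495] 0.0505
w4 block local 5336 ((-2.3320317268371582e-05, -9.217485785484314e-05), (0.08899085223674774, 0.04005805030465126), 0.048673953860998154)
finger hi 1708 [[0.087, -0.006, 0.059], [0.135, 0.006, 0.099]]
scene block local 604 ((0.002342537045478821, 0.001704573631286621), (0.09078305959701538, 0.043223802000284195), 0.0049139996990561485)
finger hi 246 [[0.093, -0.004, 0.06], [0.137, 0.007, 0.098]]
```

View pics/c4.png

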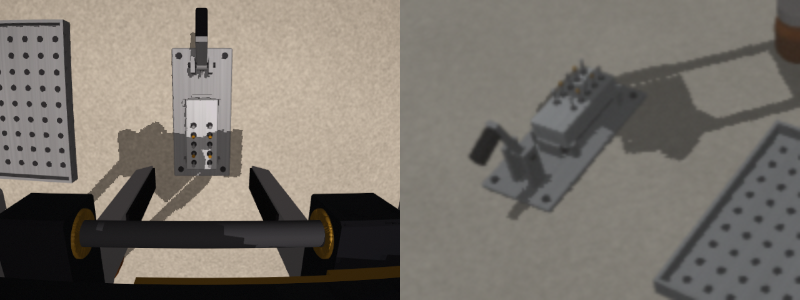

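The finger stands open (top 0.099), with the tab beyond the hinge. The block is unmoved, centred at local (0,0). Working out the grasp shift.

```bash
cat > rel.py <<'E'
from h import *
import sys
x,y,z,yaw=map(float,sys.argv[1:5]); o=get_obs()
R=Rn.from_euler('xyz',o["ee_rot"]); T=Rn.from_euler('xyz',[np.pi,0,yaw])
print(o["time"],o["tool_pos"].round(4),o["ee_rot"].round(4),round(o["width"],4),o["wrist_force"].round(1))
print("t",R.inv().apply(np.array([x,y,z])-o["tool_pos"]).round(4),"a",(R.inv()*T).as_rotvec().round(4))
E
python3 rel.py .4961 -.2896 .020 .14
```

```text
5.15 [ 0.4904 -0.2907  0.1817] [-3.1366 -0.0123  0.1402] 0.071 [-1.  -0.2  0.5]
t [0.0038 0.0006 0.1618] a [-0.005  -0.0123  0.0002]
```

>>> step_arm(
  steps=[
    {"jaw": 0.75, "tx": 0.0038, "ty": 0.0006, "tz": 0.04, "ax": -0.005, "ay": -0.012, "az": 0},
    {"jaw": 0.75, "tx": 0.0038, "ty": 0.0006, "tz": 0.08, "ax": -0.005, "ay": -0.012, "az": 0},
    {"jaw": 0.75, "tx": 0.0038, "ty": 0.0006, "tz": 0.11, "ax": -0.005, "ay": -0.012, "az": 0},
    {"jaw": 0.75, "tx": 0.0038, "ty": 0.0006, "tz": 0.13, "ax": -0.005, "ay": -0.012, "az": 0},
    {"jaw": 0.75, "tx": 0.0038, "ty": 0.0006, "tz": 0.145, "ax": -0.005, "ay": -0.012, "az": 0},
    {"jaw": 0.75, "tx": 0.0038, "ty": 0.0006, "tz": 0.155, "ax": -0.005, "ay": -0.012, "az": 0},
    {"jaw": 0.75, "tx": 0.0038, "ty": 0.0006, "tz": 0.161, "ax": -0.005, "ay": -0.012, "az": 0},
    {"jaw": 0.75, "tx": 0.0038, "ty": 0.0006, "tz": 0.161, "ax": -0.005, "ay": -0.012, "az": 0},
  ],
)

```text
time: 5.95
tool_pos: [0.4963, -0.2895, 0.0205]
ee_rot: [-3.141, -0.0, 0.14]
wrist_force: [0.8, -0.0, -0.1]
width: 0.0703
```

```bash
python3 rel.py .4961 -.2896 .020 .14
```

```text
5.95 [ 0.4963 -0.2895  0.0205] [-3.1413e+00 -1.0000e-04  1.4040e-01] 0.0703 [ 0.8 -0.  -0.1]
t [-0.0002  0.      0.0005] a [-0.0003 -0.0001  0.0004]
```

>>> step_arm(
  steps=[
    {"jaw": 0.3, "tx": 0, "ty": 0, "tz": 0, "ax": 0, "ay": 0, "az": 0},
    {"jaw": 0.3, "tx": 0, "ty": 0, "tz": 0, "ax": 0, "ay": 0, "az": 0},
    {"jaw": 0.3, "tx": 0, "ty": 0, "tz": 0, "ax": 0, "ay": 0, "az": 0},
    {"jaw": 0.3, "tx": 0, "ty": 0, "tz": 0, "ax": 0, "ay": 0, "az": 0},
    {"jaw": 0.3, "tx": 0, "ty": 0, "tz": 0, "ax": 0, "ay": 0, "az": 0},
    {"jaw": 0.3, "tx": 0, "ty": 0, "tz": 0, "ax": 0, "ay": 0, "az": 0},
  ],
)

```text
time: 6.55
tool_pos: [0.4965, -0.2896, 0.0211]
ee_rot: [-3.142, -0.001, 0.14]
wrist_force: [-1.8, 0.4, 2.5]
width: 0.0399
```

>>> step_arm(
  steps=[
    {"jaw": 0.3, "tx": 0, "ty": 0, "tz": -0.01, "ax": 0, "ay": 0, "az": 0},
    {"jaw": 0.3, "tx": 0, "ty": 0, "tz": -0.02, "ax": 0, "ay": 0, "az": 0},
    {"jaw": 0.3, "tx": 0, "ty": 0, "tz": -0.035, "ax": 0, "ay": 0, "az": 0},
    {"jaw": 0.3, "tx": 0, "ty": 0, "tz": -0.055, "ax": 0, "ay": 0, "az": 0},
    {"jaw": 0.3, "tx": 0, "ty": 0, "tz": -0.075, "ax": 0, "ay": 0, "az": 0},
    {"jaw": 0.3, "tx": 0, "ty": 0, "tz": -0.09, "ax": 0, "ay": 0, "az": 0},
    {"jaw": 0.3, "tx": 0, "ty": 0, "tz": -0.09, "ax": 0, "ay": 0, "az": 0},
    {"jaw": 0.3, "tx": 0, "ty": 0, "tz": -0.09, "ax": 0, "ay": 0, "az": 0},
  ],
)

```text
time: 7.35
tool_pos: [0.4964, -0.2896, 0.1113]
ee_rot: [3.141, -0.001, 0.14]
wrist_force: [0.3, 0.3, -2.1]
width: 0.0398
```

```bash
python3 - <<'E'
from h import *
P=np.load('top0.npy')
m=(abs(P[...,0]-.5)<.09)&(abs(P[...,1]+.02)<.06)&(P[...,2]>-.002)
print("floor z",np.percentile(P[m][:,2],[10,50,90]))
W=np.load('w4.npy'); m=(W[...,2]>.014)&(W[...,2]<.022)&(W[...,1]>-.16); q=W[m]; print("wrist tray wall",np.nanpercentile(q,[1,50,99],axis=0).round(4))
E
python3 rel.py .5 -.02 .11 .09
```

```text
floor z [0.0020023  0.00428853 0.00662861]
wrist tray wall [[ 0.3889 -0.1138  0.0141]
 [ 0.5155 -0.0966  0.0181]
 [ 0.6143 -0.0067  0.0201]]
7.35 [ 0.4964 -0.2896  0.1113] [ 3.1413e+00 -1.0000e-03  1.4040e-01] 0.0398 [ 0.3  0.3 -2.1]
t [ 0.0413 -0.2665  0.0013] a [ 0.0003 -0.001   0.0504]
```

With this grip the fingertips reach 3 mm below the block's underside, so they would hit the tray floor first. I lower the block back along the same path and re-grip it higher.

>>> step_arm(
  steps=[
    {"jaw": 0.3, "tx": 0.0001, "ty": 0, "tz": 0.03, "ax": 0, "ay": -0.001, "az": 0},
    {"jaw": 0.3, "tx": 0.0001, "ty": 0, "tz": 0.055, "ax": 0, "ay": -0.001, "az": 0},
    {"jaw": 0.3, "tx": 0.0001, "ty": 0, "tz": 0.07, "ax": 0, "ay": -0.001, "az": 0},
    {"jaw": 0.3, "tx": 0.0001, "ty": 0, "tz": 0.078, "ax": 0, "ay": -0.001, "az": 0},
    {"jaw": 0.3, "tx": 0.0001, "ty": 0, "tz": 0.083, "ax": 0, "ay": -0.001, "az": 0},
    {"jaw": 0.3, "tx": 0.0001, "ty": 0, "tz": 0.087, "ax": 0, "ay": -0.001, "az": 0},
    {"jaw": 0.3, "tx": 0.0001, "ty": 0, "tz": 0.09, "ax": 0, "ay": -0.001, "az": 0},
    {"jaw": 0.3, "tx": 0.0001, "ty": 0, "tz": 0.09, "ax": 0, "ay": -0.001, "az": 0},
  ],
)

```text
time: 8.15
tool_pos: [0.4969, -0.2898, 0.0217]
ee_rot: [3.141, -0.001, 0.14]
wrist_force: [-0.5, -0.4, -1.8]
width: 0.0397
```

```bash
python3 rel.py .4964 -.2896 .0275 .14
```

```text
8.15 [ 0.4969 -0.2898  0.0217] [ 3.1407e+00 -6.0000e-04  1.4040e-01] 0.0397 [-0.5 -0.4 -1.8]
t [-0.0005 -0.0003 -0.0058] a [ 0.0008 -0.0006  0.0004]
```

>>> step_arm(
  steps=[
    {"jaw": 0.3, "tx": -0.0005, "ty": -0.0003, "tz": 0.0005, "ax": 0, "ay": 0, "az": 0},
    {"jaw": 0.3, "tx": -0.0005, "ty": -0.0003, "tz": 0.0008, "ax": 0, "ay": 0, "az": 0},
    {"jaw": 0.3, "tx": -0.0005, "ty": -0.0003, "tz": 0.0008, "ax": 0, "ay": 0, "az": 0},
  ],
)

```text
time: 8.45
tool_pos: [0.4965, -0.2897, 0.0213]
ee_rot: [3.14, -0.001, 0.14]
wrist_force: [-0.3, -0.1, -2.0]
width: 0.0405
```

>>> step_arm(
  steps=[
    {"jaw": 0.6, "tx": 0, "ty": 0, "tz": 0, "ax": 0, "ay": 0, "az": 0},
    {"jaw": 0.6, "tx": 0, "ty": 0, "tz": 0, "ax": 0, "ay": 0, "az": 0},
    {"jaw": 0.6, "tx": 0, "ty": 0, "tz": 0, "ax": 0, "ay": 0, "az": 0},
    {"jaw": 0.6, "tx": 0, "ty": 0, "tz": -0.0065, "ax": 0, "ay": 0, "az": 0},
    {"jaw": 0.6, "tx": 0, "ty": 0, "tz": -0.0065, "ax": 0, "ay": 0, "az": 0},
    {"jaw": 0.6, "tx": 0, "ty": 0, "tz": -0.0065, "ax": 0, "ay": 0, "az": 0},
  ],
)

```text
time: 9.05
tool_pos: [0.4969, -0.29, 0.0284]
ee_rot: [3.139, -0.002, 0.14]
wrist_force: [0.3, 0.1, -1.2]
width: 0.0564
```

```bash
python3 rel.py .4964 -.2896 .0275 .14
python3 - <<'E'
from h import *
im,d=snapshot("wrist"); save("w5",im)
E
```

```text
9.05 [ 0.4969 -0.29    0.0284] [ 3.1394e+00 -2.0000e-03  1.4040e-01] 0.0564 [ 0.3  0.1 -1.2]
t [-0.0005 -0.0004  0.0009] a [ 0.0022 -0.002   0.0004]
```

View pics/w5.png

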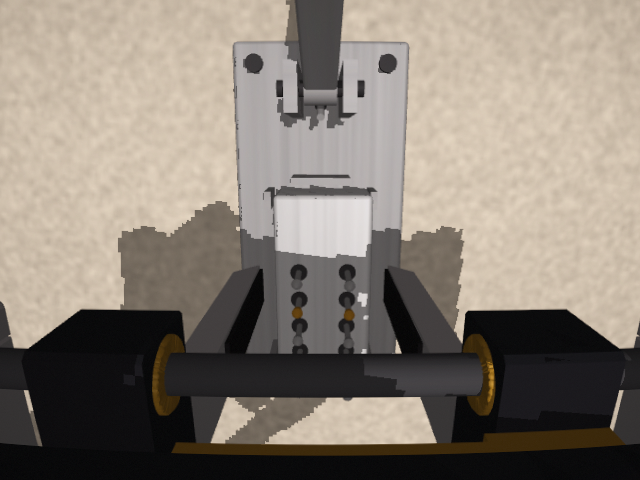

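The block (325,270) is seated square within its stops and the finger is up. I correct the small tilt, close at the higher grip, and lift.

>>> step_arm(
  steps=[
    {"jaw": 0.6, "tx": -0.0005, "ty": -0.0004, "tz": 0.0007, "ax": 0.0022, "ay": -0.002, "az": 0},
    {"jaw": 0.6, "tx": -0.0005, "ty": -0.0004, "tz": 0.0007, "ax": 0.0022, "ay": -0.002, "az": 0},
    {"jaw": 0.3, "tx": -0.0005, "ty": -0.0004, "tz": 0.0007, "ax": 0.0022, "ay": -0.002, "az": 0},
    {"jaw": 0.3, "tx": -0.0005, "ty": -0.0004, "tz": 0.0007, "ax": 0.0022, "ay": -0.002, "az": 0},
    {"jaw": 0.3, "tx": -0.0005, "ty": -0.0004, "tz": 0.0007, "ax": 0.0022, "ay": -0.002, "az": 0},
    {"jaw": 0.3, "tx": -0.0005, "ty": -0.0004, "tz": 0.0007, "ax": 0.0022, "ay": -0.002, "az": 0},
    {"jaw": 0.3, "tx": -0.0005, "ty": -0.0004, "tz": 0.0007, "ax": 0.0022, "ay": -0.002, "az": 0},
  ],
)

```text
time: 9.8
tool_pos: [0.4961, -0.2895, 0.0273]
ee_rot: [-3.141, 0.001, 0.14]
wrist_force: [-0.3, -0.4, -0.7]
width: 0.0395
```

>>> step_arm(
  steps=[
    {"jaw": 0.3, "tx": 0, "ty": 0, "tz": -0.01, "ax": 0, "ay": 0, "az": 0},
    {"jaw": 0.3, "tx": 0, "ty": 0, "tz": -0.02, "ax": 0, "ay": 0, "az": 0},
    {"jaw": 0.3, "tx": 0, "ty": 0, "tz": -0.035, "ax": 0, "ay": 0, "az": 0},
    {"jaw": 0.3, "tx": 0, "ty": 0, "tz": -0.055, "ax": 0, "ay": 0, "az": 0},
    {"jaw": 0.3, "tx": 0, "ty": 0, "tz": -0.075, "ax": 0, "ay": 0, "az": 0},
    {"jaw": 0.3, "tx": 0, "ty": 0, "tz": -0.085, "ax": 0, "ay": 0, "az": 0},
    {"jaw": 0.3, "tx": 0, "ty": 0, "tz": -0.085, "ax": 0, "ay": 0, "az": 0},
    {"jaw": 0.3, "tx": 0, "ty": 0, "tz": -0.085, "ax": 0, "ay": 0, "az": 0},
  ],
)

```text
time: 10.6
tool_pos: [0.496, -0.2894, 0.1122]
ee_rot: [-3.141, 0.001, 0.14]
wrist_force: [0.4, -0.7, -3.0]
width: 0.0398
```

```bash
python3 rel.py .499 -.021 .112 .09
```

```text
10.6 [ 0.496  -0.2894  0.1122] [-3.141e+00  8.000e-04  1.404e-01] 0.0398 [ 0.4 -0.7 -3. ]
t [ 0.0406 -0.2653  0.0003] a [-0.0006  0.0008  0.0504]
```

>>> step_arm(
  steps=[
    {"jaw": 0.3, "tx": 0.003, "ty": -0.02, "tz": 0, "ax": 0, "ay": 0, "az": 0.01},
    {"jaw": 0.3, "tx": 0.009, "ty": -0.06, "tz": 0, "ax": 0, "ay": 0, "az": 0.02},
    {"jaw": 0.3, "tx": 0.016, "ty": -0.105, "tz": 0, "ax": 0, "ay": 0, "az": 0.03},
    {"jaw": 0.3, "tx": 0.023, "ty": -0.15, "tz": 0, "ax": 0, "ay": 0, "az": 0.04},
    {"jaw": 0.3, "tx": 0.03, "ty": -0.195, "tz": 0, "ax": 0, "ay": 0, "az": 0.05},
    {"jaw": 0.3, "tx": 0.036, "ty": -0.235, "tz": 0, "ax": 0, "ay": 0, "az": 0.05},
    {"jaw": 0.3, "tx": 0.039, "ty": -0.258, "tz": 0, "ax": 0, "ay": 0, "az": 0.05},
    {"jaw": 0.3, "tx": 0.0406, "ty": -0.265, "tz": 0, "ax": 0, "ay": 0, "az": 0.05},
  ],
)

```text
time: 11.4
tool_pos: [0.4979, -0.0189, 0.1109]
ee_rot: [-3.14, 0.003, 0.094]
wrist_force: [0.4, -0.1, -3.2]
width: 0.0395
```

>>> step_arm(
  steps=[
    {"jaw": 0.3, "tx": 0, "ty": 0, "tz": 0.0, "ax": 0, "ay": 0, "az": 0},
    {"jaw": 0.3, "tx": 0, "ty": 0, "tz": 0.0, "ax": 0, "ay": 0, "az": 0},
  ],
)

```text
time: 11.6
tool_pos: [0.4974, -0.0196, 0.11]
ee_rot: [-3.14, 0.005, 0.094]
wrist_force: [0.7, 0.5, -2.2]
width: 0.0399
```

```bash
python3 rel.py .499 -.021 .0153 .09
```

```text
11.6 [ 0.4974 -0.0196  0.11  ] [-3.14    0.0053  0.0935] 0.0399 [ 0.7  0.5 -2.2]
t [0.0019 0.0017 0.0947] a [-0.0016  0.0053  0.0035]
```

Lower to about 3 mm above the floor first, with levelling.

>>> step_arm(
  steps=[
    {"jaw": 0.3, "tx": 0.0015, "ty": 0.001, "tz": 0.03, "ax": -0.0016, "ay": 0.005, "az": 0},
    {"jaw": 0.3, "tx": 0.0015, "ty": 0.001, "tz": 0.055, "ax": -0.0016, "ay": 0.005, "az": 0},
    {"jaw": 0.3, "tx": 0.0015, "ty": 0.001, "tz": 0.073, "ax": -0.0016, "ay": 0.005, "az": 0},
    {"jaw": 0.3, "tx": 0.0015, "ty": 0.001, "tz": 0.083, "ax": -0.0016, "ay": 0.005, "az": 0},
    {"jaw": 0.3, "tx": 0.0015, "ty": 0.001, "tz": 0.089, "ax": -0.0016, "ay": 0.005, "az": 0},
    {"jaw": 0.3, "tx": 0.0015, "ty": 0.001, "tz": 0.092, "ax": -0.0016, "ay": 0.005, "az": 0},
    {"jaw": 0.3, "tx": 0.0015, "ty": 0.001, "tz": 0.092, "ax": -0.0016, "ay": 0.005, "az": 0},
  ],
)

```text
time: 12.3
tool_pos: [0.4989, -0.0208, 0.0184]
ee_rot: [3.141, -0.0, 0.093]
wrist_force: [-0.1, 0.2, -1.5]
width: 0.0399
```

```bash
python3 rel.py .499 -.021 .0153 .0935
```

```text
12.3 [ 0.4989 -0.0208  0.0184] [ 3.1413e+00 -4.0000e-04  9.3000e-02] 0.0399 [-0.1  0.2 -1.5]
t [0.     0.0002 0.0031] a [ 0.0003 -0.0004 -0.0005]
```

>>> step_arm(
  steps=[
    {"jaw": 0.3, "tx": 0, "ty": 0, "tz": 0.001, "ax": 0, "ay": 0, "az": 0},
    {"jaw": 0.3, "tx": 0, "ty": 0, "tz": 0.002, "ax": 0, "ay": 0, "az": 0},
    {"jaw": 0.3, "tx": 0, "ty": 0, "tz": 0.0028, "ax": 0, "ay": 0, "az": 0},
    {"jaw": 0.3, "tx": 0, "ty": 0, "tz": 0.0032, "ax": 0, "ay": 0, "az": 0},
    {"jaw": 0.3, "tx": 0, "ty": 0, "tz": 0.0032, "ax": 0, "ay": 0, "az": 0},
    {"jaw": 0.3, "tx": 0, "ty": 0, "tz": 0.0032, "ax": 0, "ay": 0, "az": 0},
  ],
)

```text
time: 12.9
tool_pos: [0.499, -0.0207, 0.0154]
ee_rot: [3.141, -0.001, 0.093]
wrist_force: [-0.2, 0.4, -1.8]
width: 0.0397
```

>>> step_arm(
  steps=[
    {"jaw": 0.3, "tx": 0, "ty": 0, "tz": 0.0005, "ax": 0, "ay": 0, "az": 0},
    {"jaw": 0.3, "tx": 0, "ty": 0, "tz": 0.0008, "ax": 0, "ay": 0, "az": 0},
    {"jaw": 0.3, "tx": 0, "ty": 0, "tz": 0.0008, "ax": 0, "ay": 0, "az": 0},
  ],
)

```text
time: 13.2
tool_pos: [0.4991, -0.0207, 0.0153]
ee_rot: [3.141, -0.001, 0.093]
wrist_force: [-3.2, 0.8, 4.6]
width: 0.04
```

Contact: +4.6 N up, and the height has stopped at 0.0153, as expected. I open slowly, then rise straight up.

>>> step_arm(
  steps=[
    {"jaw": 0.6, "tx": 0, "ty": 0, "tz": -0.0003, "ax": 0, "ay": 0, "az": 0},
    {"jaw": 0.65, "tx": 0, "ty": 0, "tz": -0.0003, "ax": 0, "ay": 0, "az": 0},
    {"jaw": 0.65, "tx": 0, "ty": 0, "tz": -0.0003, "ax": 0, "ay": 0, "az": 0},
    {"jaw": 0.65, "tx": 0, "ty": 0, "tz": -0.02, "ax": 0, "ay": 0, "az": 0},
    {"jaw": 0.65, "tx": 0, "ty": 0, "tz": -0.06, "ax": 0, "ay": 0, "az": 0},
    {"jaw": 0.65, "tx": 0, "ty": 0, "tz": -0.1, "ax": 0, "ay": 0, "az": 0},
    {"jaw": 0.65, "tx": -0.04, "ty": 0, "tz": -0.14, "ax": 0, "ay": 0, "az": 0},
    {"jaw": 0.65, "tx": -0.08, "ty": 0, "tz": -0.15, "ax": 0, "ay": 0, "az": 0},
  ],
)

```text
time: 14.0
tool_pos: [0.4213, -0.0286, 0.1692]
ee_rot: [3.139, -0.007, 0.094]
wrist_force: [0.5, -0.2, -0.2]
width: 0.0615
```

>>> step_arm(
  steps=[
    {"jaw": 0.65, "tx": -0.02, "ty": 0, "tz": -0.01, "ax": 0, "ay": 0, "az": 0},
    {"jaw": 0.65, "tx": -0.02, "ty": 0, "tz": -0.01, "ax": 0, "ay": 0, "az": 0},
    {"jaw": 0.65, "tx": -0.02, "ty": 0, "tz": -0.01, "ax": 0, "ay": 0, "az": 0},
  ],
)

```text
time: 14.3
tool_pos: [0.4018, -0.0305, 0.1791]
ee_rot: [3.139, -0.009, 0.094]
wrist_force: [0.2, -0.4, 0.0]
width: 0.0615
```

Run:
```python
from h import *
mod=cm("wrist"); im,d=snapshot("wrist"); save("w6",im); P=cloud("wrist",d,mod).reshape(-1,3)
y=.093;c=np.array([.499,-.021]);R=np.array([[np.cos(y),np.sin(y)],[-np.sin(y),np.cos(y)]])
L=np.c_[(P[:,:2]-c)@R.T,P[:,2]]
bt=L[(abs(L[:,2]-.028)<.004)&(abs(L[:,0])<.07)&(abs(L[:,1])<.05)]
print(cv2.minAreaRect(bt[:,:2].astype('f')),np.median(bt[:,2]),"plane",np.linalg.lstsq(np.c_[bt[:,:2],np.ones(len(bt))],bt[:,2],rcond=None)[0].round(4))
s,d=snapshot("scene"); save("s6",s)
Q=cloud("scene",d)
for q in("rest_block","finger_a_tab","bur_block"):
    for k in silhouettes("scene",q)[:2]: print(q,round(k["confidence"],2),np.nanmedian(Q[k["pixels"]],0).round(3),np.nanpercentile(Q[k["pixels"]][:,2],98).round(3))
cv2.imwrite('pics/c6.png',np.hstack([cv2.resize(im,(400,300)),cv2.resize(s,(400,300))])[:,:,::-1])
print(get_obs()["time"])
```

```text
((-0.00017945840954780579, -0.0005716793239116669), (0.08923635631799698, 0.04030386358499527), 0.29959389567375183) 0.028470575825607303 plane [-0.0004 -0.0008  0.0285]
rest_block 0.64 [0.459 0.268 0.04 ] 0.047
finger_a_tab 0.56 [ 0.607 -0.27   0.085] 0.097
bur_block 0.96 [ 0.51  -0.015  0.027] 0.043
14.55
```

View pics/c6.png

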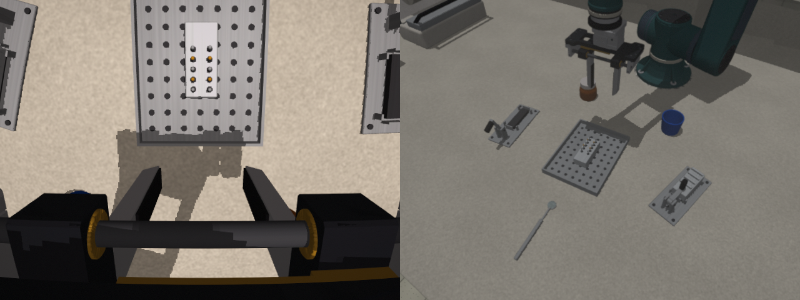

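The block lies flat in the tray at about (200,60) in the left half of the picture. The finger is up and the rest block is untouched. Handing in.

```bash
python3 -c "
from bench import *
print(close_job())"
```

```text
the job is handed in; nothing more can be done
None
```

The bur block is lying flat on the tray floor and its hold-down finger is open. I handed the job in at about 14.6 s.

- **Finger:** I gripped the tab, turned it about 1.65 rad round its hinge and let go. It stayed up, and the last scene picture still shows it standing about 0.097 m above the bench.
- **Bur block:** My first grip was too low, because the fingertips reached 3 mm below the block's underside and would have met the tray floor first. I put the block back in its seat, gripped it higher and lifted it again. I then lowered it until it touched, at about 4.6 N, and let go.
- **Last checks:**
  - The block's top is at 0.0285 m against the 0.028 m expected, and it tilts by less than 0.001.
  - It is within 1 mm of where I aimed, near the tray's centre.
  - The other block is in its holder at the place first measured.
  - The gripper is clear of everything, with wrist force near zero.
- **Failed or disagreed:** The first move call was refused because some keys were missing. A move made while the arm was still settling ended about 8 mm off, and I corrected it before touching anything. No final check disagreed.

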